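# Settle the mirror on its charging dock

## Task

Pick up the small standing mirror and settle it on its charging dock in the tray, facing the same way as the dock, so that the single front ball foot sits home in the cone cup, the rear left one in the V-groove and the rear right one on the flat post. The seats may stand several millimetres off, so feel the feet in gently (well under 25 newtons on the dock) and keep hold of the mirror until all three are home; press it down with about 10 newtons for a second, then let go and leave the other things in the tray where they are.

Things in the scene. Friction and masses are not known exactly. Their poses are not given: they have to be found in the camera images.
- mirror: Upright mirror, 0.35 kg (may vary by a fifth). Grey plate 12 mm thick (along its x), 84 mm wide (y), 27 to 105 mm above the origin: pinch it across its thickness from above. Under it a foot disc 104 mm across (19 to 27 mm), then three steel ball feet. Origin: centre, level with the undersides of the balls (6 mm above the work surface at the start). z up; the glass faces -x.
- foot_front (a point): Centre of the single front ball foot (ball 12 mm across), at x = -40 mm, y = 0, z = 6 mm in the mirror's frame. Belongs in the cone cup.
- foot_left (a point): Centre of the rear left ball foot (12 mm across), at x = 20, y = 34.6, z = 6 mm in the mirror's frame. Belongs in the V-groove.
- foot_right (a point): Centre of the rear right ball foot (12 mm across), at x = 20, y = -34.6, z = 6 mm in the mirror's frame. Belongs on the flat post.
- dock: Grey round charging dock fixed in the tray, 144 mm across, front to its -x, z up. Origin: centre of its underside, on the tray floor 6 mm above the work surface. On top a sprung deck carries steel seats laid out like the mirror's feet: octagonal cone cup in front, V-groove block rear left (groove in line with the cup), lower flat post (36 mm across) rear right. Ball on seat friction about 0.6.
- dock_deck (a point): Centre of the sprung deck's top, 17 mm over the dock's underside when unloaded; dock's axes. It sinks 0.3 mm per N beyond about 2 N, 7 mm at most. With the mirror home all three ball centres are 20.6 mm above this point. The seat set is mounted on an eccentric: its middle stands 7 mm to one side of this point, in a direction no pose tells and new each time; its yaw is the dock's. It stays put under load.
- cup_place (a point): Point on the deck where the cone cup's axis would stand were the seat set centred: x = -40 mm, y = 0, z = 28 mm from the deck point, at the level of the cup's and groove's tops (the true cup stands 7 mm off it, like the whole set). Cup and groove mouths are 28 mm wide, their sides slope 50 degrees from level; outer walls 36 mm apart. The flat post's top is 13.4 mm lower than this point.
- meter_case: Bystander: black blood glucose meter case, 110 x 75 x 40 mm, in the tray. Origin: centre of underside.
- lancet_holder: Bystander: closed lancet holder, upright cylinder 28 mm across, 80 mm tall, in the tray. Origin: centre of underside.
- pill_box: Bystander: clear pill box 86 x 35 x 22 mm, in the middle of the tray. Origin: centre of underside.
- emery_tool: Bystander: flat grey steel emery tool with handle, 175 mm long, 8 mm thick, lying in the tray. Origin: underside, near the handle end of the blade.
- cream_jar: Bystander: white jar 44 mm across, 38 mm tall, at the far side of the tray. Origin: centre of underside.
Mind the look-alikes: they are no part of the job. Leave any blue or yellow look-alike of the mirror alone.

How it is judged (in metres and radians):
On the way, in this order (a step that is already met when the one before it is completed fails the run):
1. the mirror is held clear of the tray floor, its feet 30 mm or more above the work surface (height (world z) of mirror above 0.03 m and contact force between mirror and the fingers above 0.5 N), for 0.2 s.
2. still held, all three feet are home in their seats and the mirror is pressed on the dock with 7 to 22 N (its weight included) for 0.5 s (z of foot_front in the frame of dock_deck between 0.019 and 0.022 m and z of foot_left in the frame of dock_deck between 0.019 and 0.022 m and z of foot_right in the frame of dock_deck between 0.019 and 0.022 m and horizontal distance between mirror and dock_deck below 0.012 m and angle between the x axis of mirror and the x axis of dock, either way round below 0.1 rad and contact force between mirror and the fingers above 0.5 N and contact force between mirror and dock between 7 and 22 N), for 0.5 s.
At the end, for the whole second after the job is handed in: The mirror stands on the dock, released and at rest (under 10 mm/s) and upright within 0.06 rad, each of the three ball centres 19 to 22 mm above the deck point (home is 20.6), the mirror's centre within 12 mm of the deck's centre in plan and its x axis within 0.1 rad of the dock's (z of foot_front in the frame of dock_deck between 0.019 and 0.022 m and z of foot_left in the frame of dock_deck between 0.019 and 0.022 m and z of foot_right in the frame of dock_deck between 0.019 and 0.022 m and horizontal distance between mirror and dock_deck below 0.012 m and angle between the x axis of mirror and the x axis of dock, either way round below 0.1 rad and linear speed of mirror below 0.01 m/s and angle between mirror's own z axis and vertical below 0.06 rad); the robot touches nothing.
It fails at once if the mirror bears on the dock with more than 25 N (contact force between mirror and dock above 25 N).
It fails at once if the mirror, once taken more than 20 mm from its place, is let go before its three feet are home (distance of mirror from where it was at the start of the episode above 0.02 m and contact force between mirror and the fingers below 0.02 N and not (z of foot_front in the frame of dock_deck between 0.019 and 0.022 m and z of foot_left in the frame of dock_deck between 0.019 and 0.022 m and z of foot_right in the frame of dock_deck between 0.019 and 0.022 m and horizontal distance between mirror and dock_deck below 0.012 m and angle between the x axis of mirror and the x axis of dock, either way round below 0.1 rad)).
It fails at once if the meter case, lancet holder, pill box, emery tool or cream jar is moved more than 15 mm (distance of any of meter_case, lancet_holder, pill_box, emery_tool, cream_jar from where it was at the start of the episode above 0.015 m).
It also fails if it takes over 64 s, if anything falls off the work surface, if the arm or the gripper's body presses on something with over 40 N, if the wrist force passes 120 N, or if a joint passes its speed limit or range.

## Robot

A 6-joint arm with a two-finger parallel gripper is mounted at the origin on the work surface. World frame = base frame: x ahead of the robot, y to its left, z up, the work surface at z = 0. Lengths are in m, angles in degrees, forces in N, time in s.
With the tool pointing down it reaches from about 0.4 to 0.825 m from the base axis. Payload 7 kg.
Tool frame: the origin (TCP) lies midway between the tips of the shut fingers; the grasp point (between the pads) lies 19 mm behind it (ctrl.hold_point_z is the distance from the TCP to the grasp point, in m); z points along the fingers, x is the direction in which the jaws open and shut, and the axes are right-handed (so a half turn about z gives the same grasp; the last joint's range is limited). The gripper opens to 88 mm and grips with 3 to 60 N. Pads are 19 mm wide; open, the fingers measure 130 mm over their backs; the gripper's body (78 mm by 193 mm) begins 47 mm behind the grasp point.
Start: joints at [-53.852, 20.546, 0.682, 0, -70.136, -16.507], TCP at [0.227, -0.636, 0.227] pointing down, gripper open.
Joint ranges: [-176.03, 176.03], [-82.01, 121.73], [-58.28, 71.71], [-173.87, 95.51], [-174.79, -0.11], [-173.66, 173.66]. Speed limits (degrees/s): [136.94, 136.94, 172.46, 180, 180, 180].

## Interface

Orientations are given as [roll, pitch, yaw] about the fixed x, y, z axes, in that order (R = Rz(yaw) Ry(pitch) Rx(roll)).
In Python, from plant import ctrl gives the robot as it stands.
- The arm moves only by the tool apply_moves, never from a script. Its argument "motion" is a list of rows, each a list of 2 entries, a list of its own where there are three numbers: the shift along the world's x, y, z in cm, then the turn about the world's z in degrees. In form: [[[tx, ty, tz], roll], ...]. A call has 1 to 10 rows; each row is the pose to reach, as a shift and turn from the pose commanded when the call began; what a row does not reach only later rows make up. A row lasts 1/10 s, in which the tool goes at most 50 mm and 8.59 degrees, less where a joint would pass 70% of its speed; a pose out of reach is approached as far as the arm can. A call with a gripper value outside its range is refused whole. "hand" is the finger opening in cm, from 0 to 8.76, set as the call begins (left out, the last holds). The fingers move at their own pace and stop on an object; the grip force is fixed at half the most. Time passes only in rows, so rows that repeat a pose let the fingers close. It gives the time, the measured TCP pose, the force and the opening at its end, in the units of the state.
- ctrl.get_obs(): the state, without advancing time (a new reading comes with each control period).
- ctrl.snapshot(name): name is "scene" or "side" or "wrist"; returns (picture, depth): 400x640x3 uint8, blue, green, red; 400x640 float32, m along the optical axis (not along the pixel's ray), 0 where there is no reading.
- ctrl.camera_model(name): a dict with "fx", "fy", "cx", "cy" (pixels), "cam_to_world" (4x4, takes a point from camera to world coordinates); the wrist camera has in their place "tool_from_camera" (4x4, takes a point from camera to tool coordinates, whose origin is the TCP and whose axes are the tool frame's). Camera axes: x right, y down, z forward; pixel columns grow to the right and rows downward; lengths in m; the calibration is good to about 2 mm. A picture is of the moment at which its call begins: read the wrist's pose just before it. camera_model takes no time and is no camera call.
- ctrl.close_job(): hands the job in, once; it reports no verdict.
The state is a dict: "clock": time; "joint_pos": joint angles; "qvel": joint speeds; "tau": joint torques, N m; "tool_pos": TCP position; "orientation": TCP orientation; "force": force on the tool from outside, world axes, zero at the start; "moment": the same for the moment, N m; "opening": finger opening in m.
Only numpy, scipy, OpenCV 4.12 (cv2) and the standard library are available. Lean on these libraries where they do the work, as an engineer would, in place of code of your own. Each camera call takes 0.05 s, during which the arm holds its last target.

## Working session

There is one attempt and no reset: what is moved stays moved. The work goes in short steps, Python scripts to look and compute and a tool call to move; the robot and the scene stay as the last step left them, time stands still between calls to the robot, and variables do not carry over. Pictures are saved under pics/ and viewed, and the job is handed in when it is done.

Besides the shell and the picture viewer there is one more tool, called after "Emit:" as a command line: name --argument value ..., lists and objects as JSON in quotes. apply_moves: Moves the arm, as the interface text tells. Its arguments: {"type":"object","properties":{"motion":{"type":"array"},"hand":{"type":"number"}},"required":["motion"]}

```bash
ls; mkdir -p pics; cat > h.py <<'E'
import numpy as np,cv2
from plant import ctrl
from scipy.spatial.transform import Rotation as R
def snap(n,tag):
    o=ctrl.get_obs()
    im,d=ctrl.snapshot(n)
    m=ctrl.camera_model(n)
    if n=="wrist":
        T=np.eye(4);T[:3,:3]=R.from_euler('xyz',o["orientation"],degrees=True).as_matrix();T[:3,3]=o["tool_pos"]
        C=T@np.array(m["tool_from_camera"])
    else: C=np.array(m["cam_to_world"])
    cv2.imwrite(f"pics/{tag}.png",im)
    v,u=np.mgrid[0:400,0:640]
    P=np.stack([(u-m["cx"])/m["fx"]*d,(v-m["cy"])/m["fy"]*d,d],-1)
    W=P@C[:3,:3].T+C[:3,3]; W[d==0]=np.nan
    np.savez(f"pics/{tag}.npz",im=im,W=W,C=C,K=[m["fx"],m["fy"],m["cx"],m["cy"]])
    return im,W
E
python3 - <<'E'
from h import *
np.set_printoptions(suppress=True,precision=4)
print(ctrl.get_obs(), ctrl.hold_point_z)
for n in("scene","side"): snap(n,n+"0")
E
```

```text
pics
{'clock': 0.0, 'joint_pos': array([-53.8518,  20.5919,   0.6331,  -0.021 , -70.1366, -16.5076]), 'qvel': array([-0.0001, -0.0861,  0.0577, -0.076 ,  0.0399, -0.1345]), 'tau': array([  0.0001, -58.2706,  29.3061,   6.9974,   0.0068,  -0.0002]), 'tool_pos': array([ 0.2267, -0.6353,  0.2256]), 'orientation': array([-179.9918,   -0.0972,  109.6335]), 'force': array([-0.3656,  0.0409, -0.2542]), 'moment': array([0.0063, 0.0103, 0.0496]), 'opening': 0.08737513356829478} 0.0188
```

View pics/scene0.png

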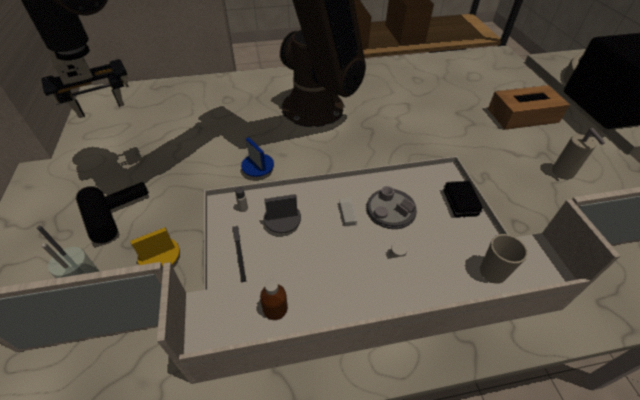

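View pics/side0.png

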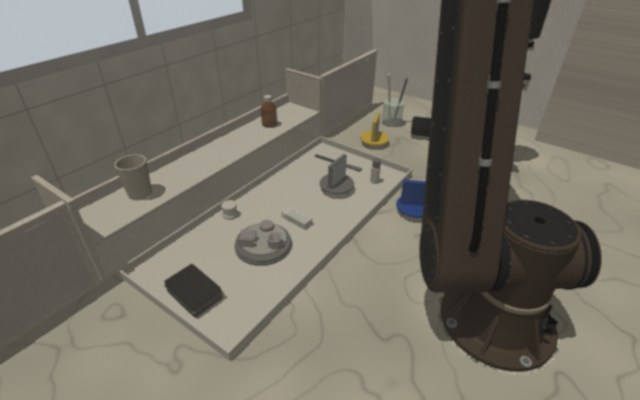

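The scene picture shows the grey mirror at about (282,213), the dock at (391,207), and the blue and yellow look-alikes at (257,160) and (157,248). Next I'll zoom in and measure.

```bash
python3 - <<'E'
from h import *
np.set_printoptions(suppress=True,precision=4)
f=np.load("pics/scene0.npz");W=f["W"];im=f["im"]
g=np.load("pics/side0.npz")
def cr(im,x0,y0,x1,y1,s): return cv2.resize(im[y0:y1,x0:x1],None,fx=s,fy=s,interpolation=cv2.INTER_CUBIC)
a=cr(im,230,170,430,250,4); b=cr(g["im"],220,140,420,270,4)
cv2.imwrite("pics/z.png",np.clip(a*1.8,0,255).astype(np.uint8)); cv2.imwrite("pics/zs.png",np.clip(b*1.5,0,255).astype(np.uint8))
for n,D in(("scene",f),("side",g)):
  W=D["W"].reshape(-1,3)
  print(n)
  for p in ([(282,205),(282,225),(391,207),(387,192),(404,205),(380,212),(347,213),(241,200),(462,198),(399,250),(239,255)] if n=="scene" else [(337,172),(337,188),(263,243),(266,226),(296,216),(375,170),(193,288),(230,209)]):
    print(p,D["W"][p[1],p[0]])
  # mirror plate: height 0.05-0.115; cluster
  for lo,hi,name in((.045,.15,"tall"),(.02,.06,"mid")):
    m=(W[:,2]>lo)&(W[:,2]<hi)&(W[:,0]>.3)&(W[:,0]<.9)&(abs(W[:,1])<.6)
    k=np.zeros((400,640),np.uint8);k.reshape(-1)[m]=255
    nn,l,st,c=cv2.connectedComponentsWithStats(k)
    for i in range(1,nn):
      if st[i,4]>20: 
        q=W[l.reshape(-1)==i]; print(name,c[i],st[i,4],q.min(0),q.max(0),np.median(q,0))
E
```

```text
scene
(282, 205) [ 0.5429 -0.1828  0.084 ]
(282, 225) [ 0.5689 -0.1897  0.0325]
(391, 207) [0.5587 0.1231 0.0262]
(387, 192) [0.5086 0.1264 0.035 ]
(404, 205) [0.5689 0.1559 0.0392]
(380, 212) [0.5784 0.0829 0.0363]
(347, 213) [ 0.556  -0.005   0.0256]
(241, 200) [ 0.4785 -0.2907  0.0557]
(462, 198) [0.5791 0.3246 0.0441]
(399, 250) [0.7131 0.0895 0.0437]
(239, 255) [ 0.6273 -0.3117  0.0092]
tall [257.8252 154.3544] 206 [ 0.3003 -0.2456  0.0455] [ 0.3465 -0.2109  0.1059] [ 0.3288 -0.2274  0.0827]
tall [463.0115 193.9914] 348 [0.5136 0.2982 0.045 ] [0.6212 0.3733 0.0495] [0.5656 0.3323 0.0461]
tall [239.8028 194.7746] 142 [ 0.4544 -0.305   0.0455] [ 0.4816 -0.2788  0.0877] [ 0.4737 -0.2914  0.0728]
tall [386.8506 190.4713] 87 [0.4957 0.1039 0.0451] [0.5338 0.1395 0.0537] [0.5129 0.1219 0.049 ]
tall [280.5646 205.2417] 604 [ 0.5311 -0.2283  0.0451] [ 0.5473 -0.1444  0.1135] [ 0.5432 -0.1867  0.085 ]
tall [408.7556 202.2889] 45 [0.5518 0.1559 0.0453] [0.5863 0.1796 0.0519] [0.5702 0.1681 0.0486]
tall [402.1714 207.8   ] 35 [0.5671 0.1312 0.045 ] [0.5994 0.156  0.0541] [0.586  0.143  0.0
[... 3080 characters left out ...]
29 173.6952] 105 [ 0.4504 -0.2968  0.0203] [ 0.4781 -0.2746  0.06  ] [ 0.4601 -0.2815  0.0413]
mid [337.1561 183.8401] 519 [ 0.4861 -0.2347  0.0234] [ 0.5898 -0.133   0.0597] [ 0.53   -0.1725  0.033 ]
mid [406.2344 203.3219] 320 [ 0.3003 -0.243   0.0202] [ 0.3558 -0.181   0.0596] [ 0.3202 -0.2149  0.0286]
mid [296.6543 215.0062] 324 [ 0.4999 -0.0212  0.02  ] [0.5887 0.0209 0.0312] [0.5406 0.003  0.0274]
mid [262.6894 241.0928] 1713 [0.4809 0.0584 0.0201] [0.6191 0.198  0.0535] [0.5461 0.1388 0.0263]
mid [ 59.3549 294.5825] 1454 [0.7622 0.4185 0.02  ] [0.7858 0.6    0.06  ] [0.7665 0.5198 0.0407]
mid [192.9047 288.3339] 1710 [0.5046 0.2974 0.0202] [0.6222 0.3807 0.0493] [0.5518 0.3439 0.045 ]
```

```bash
python3 -c "
import cv2,numpy as np
a=cv2.imread('pics/z.png');b=cv2.imread('pics/zs.png')
"
```

```text
(no output)
```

View pics/z.png

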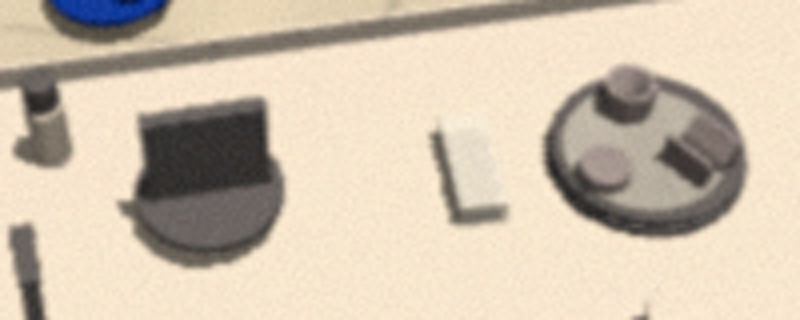

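View pics/zs.png

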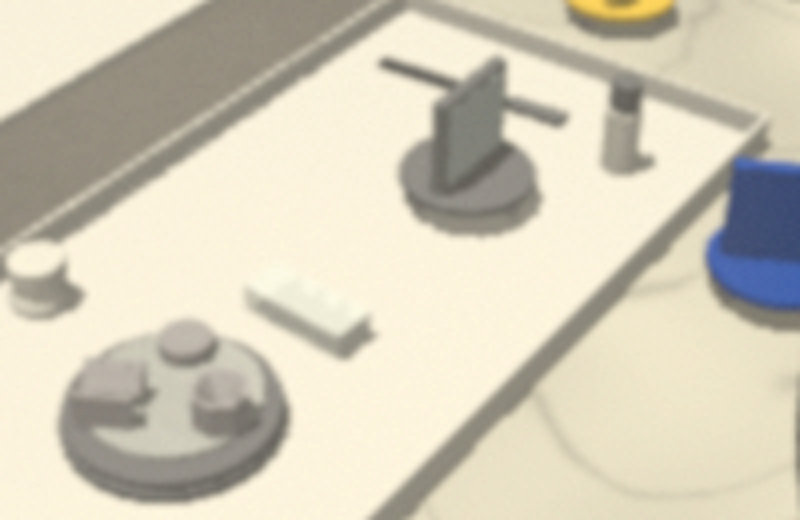

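```bash
python3 - <<'E'
from h import *
np.set_printoptions(suppress=True,precision=4)
print(ctrl.camera_model("wrist"))
for n in("scene","side"):
  f=np.load(f"pics/{n}0.npz");W=f["W"];print(n,"cam pos",f["C"][:3,3],"K",f["K"])
  q=W[(W[...,2]>.055)&(W[...,2]<.108)&(abs(W[...,0]-.54)<.05)&(abs(W[...,1]+.187)<.035)]
  p=np.polyfit(q[:,1],q[:,0],1);r=q[:,0]-np.polyval(p,q[:,1]);k=abs(r)<.004;p=np.polyfit(q[k,1],q[k,0],1)
  print("plate face x at y=-.187",np.polyval(p,-.187),"yaw",-np.degrees(np.arctan(p[0])),len(q))
  c=np.nanmedian(f["im"][(W[...,2]>.055)&(W[...,2]<.1)&(abs(W[...,0]-.54)<.05)&(abs(W[...,1]+.187)<.035)],0);print("bgr",c)
  q=W[(W[...,2]>.029)&(W[...,2]<.036)&(abs(W[...,0]-.54)<.06)&(abs(W[...,1]+.187)<.06)]
  print("disc box",q.min(0),q.max(0))
E
```

```text
{'fx': 316.20458351976026, 'fy': 316.20458351976026, 'cx': 318.28779025099146, 'cy': 198.7713296276075, 'tool_from_camera': array([[ 1.    ,  0.    , -0.0003,  0.0006],
       [ 0.    ,  0.9692,  0.2463, -0.0668],
       [ 0.0003, -0.2463,  0.9692, -0.1583],
       [ 0.    ,  0.    ,  0.    ,  1.    ]])}
scene cam pos [ 1.203  -0.222   0.8426] K [378.2863 378.2863 316.7806 196.6411]
plate face x at y=-.187 0.5436520148018329 yaw 0.8812864319286109 354
bgr [27. 28. 29.]
disc box [ 0.5143 -0.238   0.029 ] [ 0.5918 -0.1349  0.036 ]
side cam pos [-0.001   0.6603  0.7265] K [406.3538 406.3538 323.3185 194.5757]
plate face x at y=-.187 0.5321364078032514 yaw 1.1749737418928463 193
bgr [80. 86. 86.]
disc box [ 0.4868 -0.2347  0.029 ] [ 0.5898 -0.133   0.0359]
```

Emit:
apply_moves --motion '[[[2,3.8,2],8],[[4,7.6,2],16],[[6,11.4,2],24],[[8,15.2,2],32],[[10.5,19.5,2],40],[[13,24,2],48],[[15,29,2],56],[[17,33,2],64],[[19.3,37.5,2],71],[[19.3,37.5,2],71]]' --hand 8.7

```text
clock: 1.1
tool_pos: [0.4219, -0.2565, 0.2467]
orientation: [180.0, 0.1, -178.8]
force: [-0.1, -1.1, 0.1]
opening: 0.087
```

```bash
python3 - <<'E'
from h import *
o=ctrl.get_obs();print(o["tool_pos"],o["orientation"],o["joint_pos"])
im,W=snap("wrist","w1")
E
```

```text
[ 0.42193941 -0.25646008  0.24670646] [ 1.79971076e+02  6.10107684e-02 -1.78803210e+02] [-8.46629302e+00  2.42731324e+00 -1.97481613e+01 -4.18667495e-02
 -6.77692407e+01  9.67891912e+00]
```

View pics/w1.png

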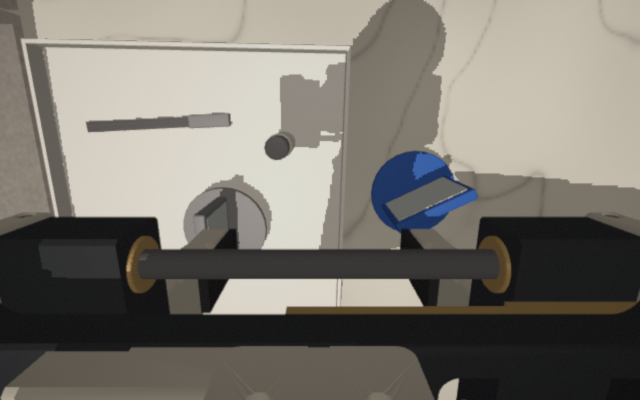

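```bash
python3 - <<'E'
from h import *
im=cv2.imread("pics/w1.png")
a=cv2.resize(im[170:270,170:290],None,fx=6,fy=6,interpolation=cv2.INTER_CUBIC)
cv2.imwrite("pics/w1z.png",np.clip(a*1.8,0,255).astype(np.uint8))
E
```

```text
(no output)
```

View pics/w1z.png

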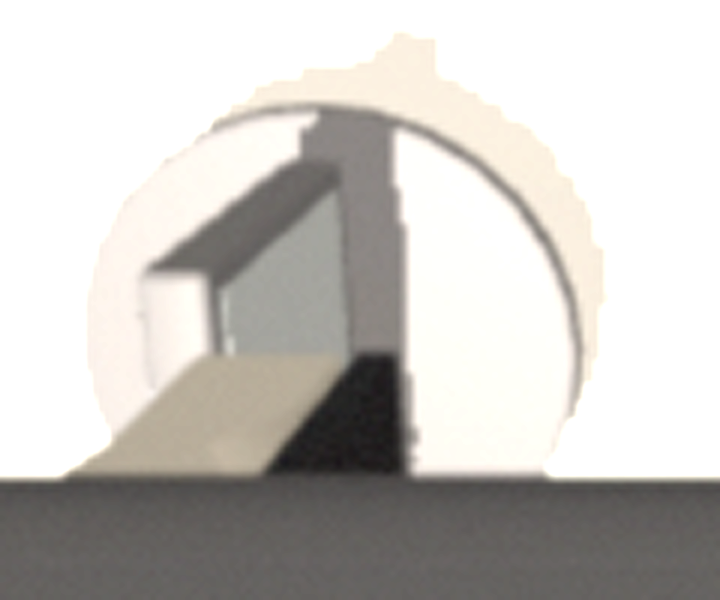

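The glass (bluish inset with a border) is on the plate's world -x side, so the mirror faces roughly the same way as the dock. Next I'll look at the dock from above.

Emit:
apply_moves --motion '[[[1,5,0],0],[[2,10,0],0],[[3.5,15,0],0],[[5,20,0],0],[[6.5,25,0],0],[[8,30,0],0],[[9.5,35,0],0],[[11,40,0],0],[[12.5,46,0],0],[[12.5,46,0],0]]'

```text
clock: 2.15
tool_pos: [0.5458, 0.2014, 0.2457]
orientation: [-180.0, -0.0, -179.4]
force: [0.2, -0.9, 0.3]
opening: 0.0869
```

```bash
python3 - <<'E'
from h import *
o=ctrl.get_obs();print(o["tool_pos"],o["orientation"],o["joint_pos"],np.abs(o["qvel"]).max())
im,W=snap("wrist","w2")
a=cv2.resize(im[0:260,160:480],None,fx=2.4,fy=2.4,interpolation=cv2.INTER_CUBIC)
cv2.imwrite("pics/w2z.png",a)
E
```

```text
[0.54577628 0.20136525 0.24571958] [-1.79970569e+02 -4.03361502e-02 -1.79397685e+02] [ 3.95006235e+01  1.11566612e+01 -9.72727288e+00 -2.59311318e-03
 -6.91659390e+01 -3.88973747e+01] 16.70762764733567
```

View pics/w2z.png

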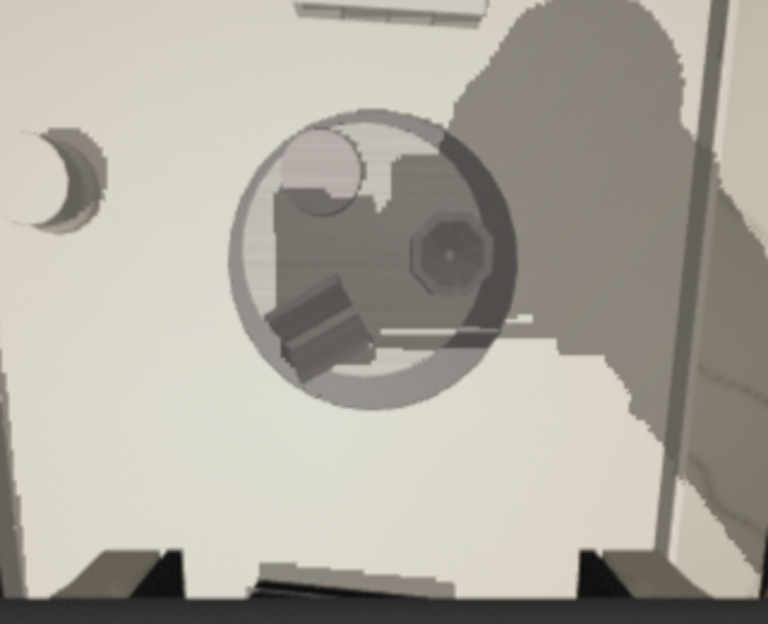

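The picture shows the whole dock: octagonal cup at zoom (450,253), V-groove at (320,330), post at (322,170). I'll measure these with depth after the arm settles.

```bash
cat > dock.py <<'E'
from h import *
import sys
np.set_printoptions(suppress=True,precision=4)
def comp(mask,W,mn=60):
    n,l,st,c=cv2.connectedComponentsWithStats(mask.astype(np.uint8))
    return [(c[i],st[i,4],W[l==i]) for i in range(1,n) if st[i,4]>mn]
def run(tag):
    f=np.load(f"pics/{tag}.npz");W=f["W"]
    near=(np.hypot(W[...,0]-.551,W[...,1]-.128)<.085)
    z=W[...,2]
    print(tag,"hist",[(round(float(a),3),int(b)) for b,a in zip(*np.histogram(z[near&(z>.0)],bins=np.arange(0,.06,.003)))])
    for nm,lo,hi in(("seat",.029,.06),("post",.033,.042),("tops",.045,.06)):
        for c,a,q in comp(near&(z>lo)&(z<hi),W):
            (cx,cy),r=cv2.minEnclosingCircle((q[:,:2]*1000).astype(np.float32))
            rect=cv2.minAreaRect((q[:,:2]*1000).astype(np.float32))
            print(nm,c,a,"med z",np.median(q[:,2]),"mean",q.mean(0)[:2],"circ",cx,cy,r,"rect",rect)
    # dock outline
    q=W[near&(z>.012)&(z<.06)]
    h=cv2.convexHull((q[:,:2]*1000).astype(np.float32)).reshape(-1,2)
    A=np.c_[2*h,np.ones(len(h))];s=np.linalg.lstsq(A,(h**2).sum(1),rcond=None)[0]
    print("dock circle",s[:2],np.sqrt(s[2]+s[0]**2+s[1]**2))
    # light deck inner disc fit
    q=W[near&(z>.0205)&(z<.0255)]
    h=cv2.convexHull((q[:,:2]*1000).astype(np.float32)).reshape(-1,2)
    A=np.c_[2*h,np.ones(len(h))];s=np.linalg.lstsq(A,(h**2).sum(1),rcond=None)[0]
    print("deck circle",s[:2],np.sqrt(s[2]+s[0]**2+s[1]**2))
if __name__=="__main__":
    for t in sys.argv[1:]: run(t)
E
python3 - <<'E'
from h import *
o=ctrl.get_obs();print(o["tool_pos"],o["orientation"],np.abs(o["qvel"]).max())
im,W=snap("wrist","w3")
E
python3 dock.py w3 scene0 side0
```

```text
[0.54663484 0.20346785 0.24526975] [-1.79972580e+02 -3.03948373e-02 -1.79339661e+02] 3.51992863897712
w3 hist [(0.0, 0), (0.003, 1966), (0.006, 2238), (0.009, 2), (0.012, 101), (0.015, 12), (0.018, 20), (0.021, 2870), (0.024, 5258), (0.027, 653), (0.03, 16), (0.033, 20), (0.036, 1026), (0.039, 296), (0.042, 258), (0.045, 333), (0.048, 647), (0.051, 371), (0.054, 0)]
seat [294.1675  69.2613] 949 med z 0.03768945000481383 mean [0.5729 0.0866] circ 573.0784301757812 86.4104995727539 18.022584915161133 rect ((573.2228393554688, 86.58893585205078), (34.95637130737305, 35.29511642456055), 0.12408838421106339)
seat [348.9475 103.1485] 990 med z 0.04932404453014358 mean [0.5134 0.1214] circ 513.5535278320312 121.46914672851562 19.244298934936523 rect ((513.3946533203125, 121.60034942626953), (36.04375076293945, 35.000118255615234), 0.1256590187549591)
seat [288.9943 126.2797] 522 med z 0.046397166428829545 mean [0.5784 0.1466] circ 578.7244873046875 146.4845733642578 20.263996124267578 rect ((578.5516357421875, 146.84161376953125), (37.98521423339844, 15.953047752380371), 29.37386703491211)

[... 4711 characters left out ...]
6819458008 rect ((573.1004028320312, 87.17800903320312), (33.61255645751953, 33.39318084716797), 41.84496307373047)
tops [247.7377 231.1967] 61 med z 0.04875417786918612 mean [0.5825 0.1451] circ 582.3379516601562 142.982666015625 18.883495330810547 rect ((581.091552734375, 145.69180297851562), (37.50981140136719, 14.123442649841309), 27.012670516967773)
tops [274.3421 237.2281] 114 med z 0.049635016802583976 mean [0.5146 0.1229] circ 515.4168701171875 122.62982940673828 20.00984764099121 rect ((515.3370361328125, 123.37371063232422), (34.50053024291992, 38.104957580566406), 40.88139724731445)
dock circle [548.8701 128.9992] 70.71143116463654
deck circle [550.1149 127.964 ] 69.55894178361604
```

Consistent: the seat set's middle is at (553.4,121.1) mm and the dock centre at (549.2,126.7), an offset of 7.0 mm as specified. The dock's yaw is about -0.5°. Now the same view over the mirror.

Emit:
apply_moves --motion '[[[-0.2,-5,0],0],[[-0.4,-10,0],0],[[-0.5,-15,0],0],[[-0.6,-20,0],0],[[-0.7,-25,0],0],[[-0.9,-31,0],0],[[-0.9,-31,0],0],[[-0.9,-31,0],0]]'

```text
clock: 3.05
tool_pos: [0.5349, -0.1138, 0.2463]
orientation: [-180.0, -0.0, -179.7]
force: [0.0, 0.3, -0.9]
opening: 0.0871
```

```bash
python3 - <<'E'
from h import *
np.set_printoptions(suppress=True,precision=4)
o=ctrl.get_obs();print(o["tool_pos"],o["orientation"],np.abs(o["qvel"]).max(),o["force"])
im,W=snap("wrist","w4")
cv2.imwrite("pics/w4z.png",cv2.resize(im[0:260,160:480],None,fx=2.4,fy=2.4,interpolation=cv2.INTER_CUBIC))
z=W[...,2]
near=np.hypot(W[...,0]-.538,W[...,1]+.187)<.08
q=W[near&(z>.104)&(z<.12)];print("top n",len(q),np.median(q[:,2]),cv2.minAreaRect((q[:,:2]*1000).astype(np.float32)))
q=W[near&(z>.028)&(z<.12)]
h=cv2.convexHull((W[near&(z>.029)&(z<.037)][:,:2]*1000).astype(np.float32)).reshape(-1,2)
A=np.c_[2*h,np.ones(len(h))];s=np.linalg.lstsq(A,(h**2).sum(1),rcond=None)[0]
print("disc",s[:2],np.sqrt(s[2]+s[0]**2+s[1]**2))
E
```

```text
[ 0.5349 -0.1138  0.2463] [-179.9915   -0.0463 -179.6766] 3.1151608001014606 [ 0.0381  0.2629 -0.8862]
top n 1336 0.11065009508652493 ((536.9298095703125, -187.04287719726562), (12.386751174926758, 83.02997589111328), 0.5179832577705383)
disc [ 536.8007 -187.0167] 51.6279283437989
```

View pics/w4z.png

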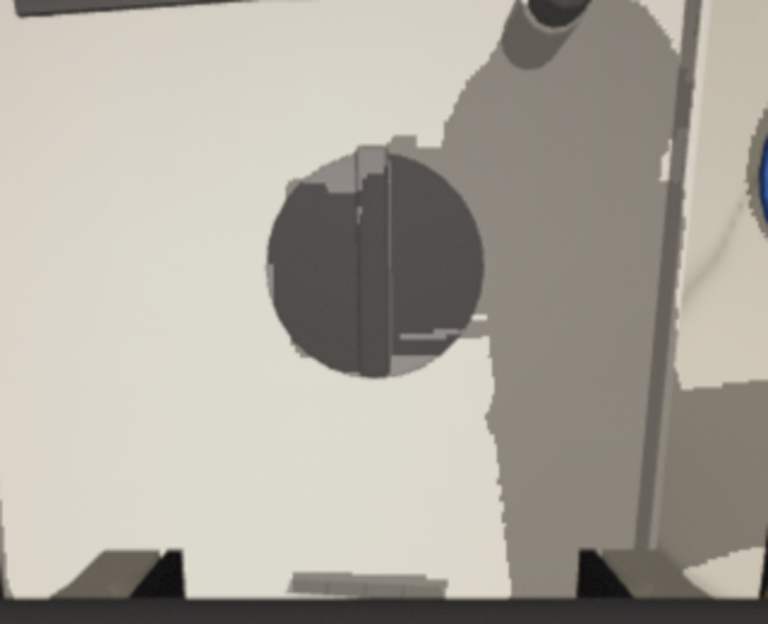

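Emit:
apply_moves --motion '[[[0.1,-4,-1],0],[[0.1,-7.6,-4],0],[[0.1,-7.6,-8],0],[[0.1,-7.6,-12],0],[[0.1,-7.6,-15],0],[[0.1,-7.6,-17.5],0],[[0.1,-7.6,-19.2],0],[[0.1,-7.6,-19.2],0],[[0.1,-7.6,-19.2],0],[[0.1,-7.6,-19.2],0]]'

```text
clock: 4.1
tool_pos: [0.5379, -0.1863, 0.0558]
orientation: [-180.0, 0.1, -179.3]
force: [0.2, -0.1, 0.3]
opening: 0.0872
```

```bash
python3 - <<'E'
from h import *
np.set_printoptions(suppress=True,precision=4)
o=ctrl.get_obs();print(o["tool_pos"],o["orientation"],np.abs(o["qvel"]).max(),o["force"],o["moment"])
E
```

```text
[ 0.5379 -0.1863  0.0558] [-179.9859    0.1094 -179.3144] 0.45070103011302354 [ 0.2036 -0.0698  0.3072] [ 0.005   0.1223 -0.0168]
```

Emit:
apply_moves --motion '[[[0,0,0],0],[[0,0,0],0],[[0,0,0],0],[[0,0,0],0],[[0,0,0],0],[[0,0,0],0],[[0,0,0],0],[[0,0,0],0],[[0,0,0],0],[[0,0,0],0]]' --hand 0

```text
clock: 5.1
tool_pos: [0.5371, -0.1867, 0.0546]
orientation: [-180.0, 0.0, -179.4]
force: [4.0, -0.5, -1.3]
opening: 0.0127
```

Emit:
apply_moves --motion '[[[0,0,0.5],0],[[0,0,1.5],0],[[0,0,3],0],[[0,0,5],0],[[0,0,7],0],[[0,0,9],0],[[0,0,10],0],[[0,0,10],0],[[0,0,10],0],[[0,0,10],0]]'

```text
clock: 6.1
tool_pos: [0.536, -0.1866, 0.1534]
orientation: [180.0, -0.1, -179.4]
force: [-0.2, 0.5, -3.6]
opening: 0.012
```

```bash
python3 - <<'E'
from h import *
np.set_printoptions(suppress=True,precision=4)
o=ctrl.get_obs();print(o["tool_pos"],o["orientation"],np.abs(o["qvel"]).max(),o["force"],o["moment"],o["opening"])
for n in("scene","side"):
  im,W=snap(n,n+"1")
  c=im[130:230,220:350] if n=="scene" else im[90:220,270:420]
  cv2.imwrite(f"pics/{n}1z.png",np.clip(cv2.resize(c,None,fx=5,fy=5,interpolation=cv2.INTER_CUBIC)*1.6,0,255).astype(np.uint8)[:600,:800])
E
```

```text
[ 0.536  -0.1866  0.1534] [ 179.9772   -0.1185 -179.3742] 0.23211229827664018 [-0.2411  0.4999 -3.5822] [0.0715 0.1213 0.004 ] 0.011992994156545023
```

View pics/side1z.png

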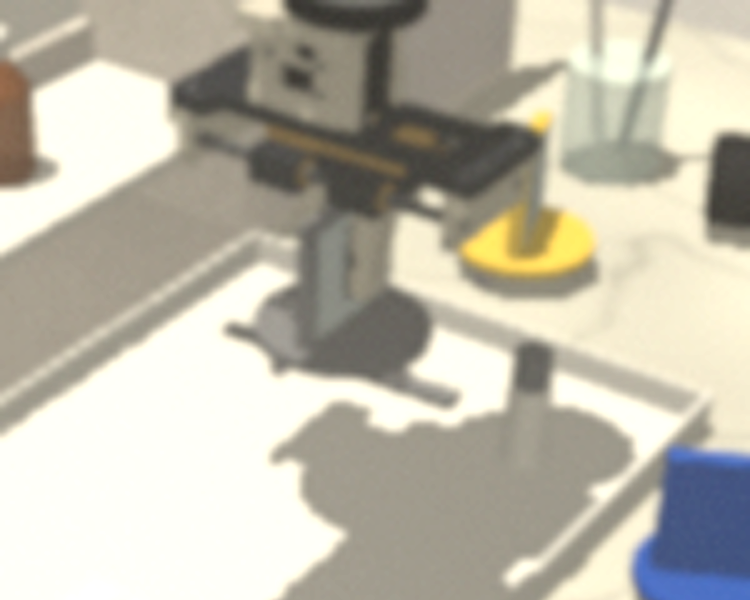

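Emit:
apply_moves --motion '[[[0.1,2,0],0],[[0.3,6,0],0],[[0.6,10,0],0],[[0.8,14,0],-0.5],[[1.0,18,0],-1],[[1.2,22,0],-1],[[1.5,26,0],-1],[[1.7,29,0],-1],[[1.7,30.8,0],-1],[[1.7,30.8,0],-1]]'

```text
clock: 7.2
tool_pos: [0.5538, 0.1232, 0.1539]
orientation: [-180.0, -0.0, 179.8]
force: [-0.2, -0.2, -4.5]
opening: 0.0115
```

Emit:
apply_moves --motion '[[[0,0,-0.5],0],[[0,0,-1.5],0],[[0,0,-2.5],0],[[0,0,-3.0],0],[[0,0,-3.0],0],[[0,0,-3.0],0],[[0,0,-3.0],0],[[0,0,-3.0],0]]'

```text
clock: 8.0
tool_pos: [0.5541, 0.1214, 0.125]
orientation: [180.0, 0.0, 179.6]
force: [0.5, -0.1, -4.5]
opening: 0.012
```

```bash
cat > st.py <<'E'
from h import *
np.set_printoptions(suppress=True,precision=4)
o=ctrl.get_obs();print(o["clock"],o["tool_pos"],o["orientation"],"qv",np.abs(o["qvel"]).max(),"F",o["force"],"M",o["moment"],o["opening"])
E
python3 st.py; python3 - <<'E'
from h import *
for n in("scene","side"):
  im,W=snap(n,n+"2")
  c=im[130:240,330:450] if n=="scene" else im[150:280,200:340]
  cv2.imwrite(f"pics/{n}2z.png",np.clip(cv2.resize(c,None,fx=5,fy=5,interpolation=cv2.INTER_CUBIC)*1.6,0,255).astype(np.uint8)[:600,:800])
E
```

```text
8.0 [0.5541 0.1214 0.125 ] [179.9794   0.0397 179.6386] qv 0.1374719523133755 F [ 0.4549 -0.0613 -4.4647] M [ 0.0115  0.1107 -0.0278] 0.011978716685239373
```

View pics/side2z.png

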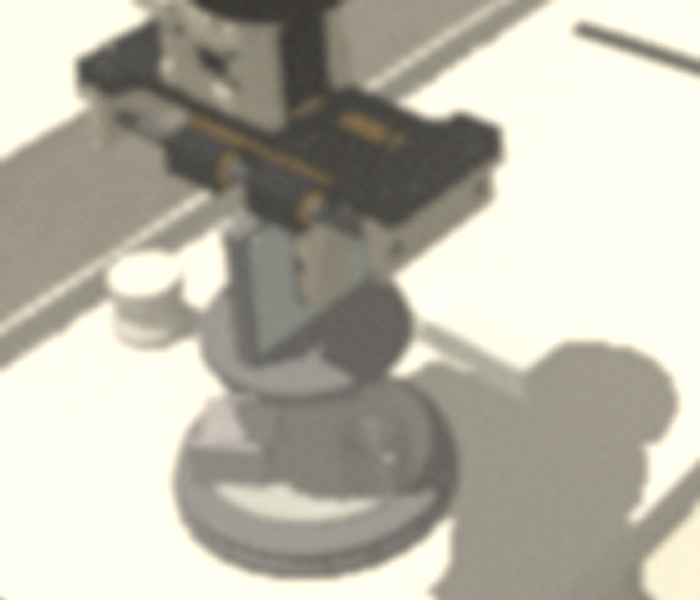

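View pics/scene2z.png

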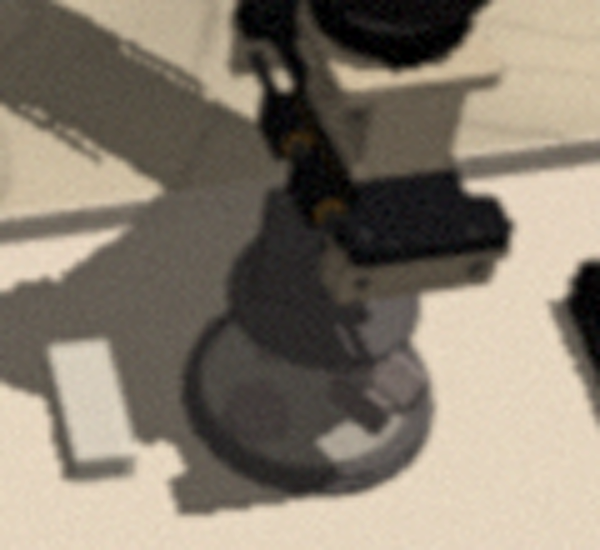

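Emit:
apply_moves --motion '[[[0,0,-0.8],0],[[0,0,-1.8],0],[[0,0,-2.5],0],[[0,0,-3.0],0],[[0,0,-3.2],0],[[0,0,-3.2],0],[[0,0,-3.2],0]]'

```text
clock: 8.8
tool_pos: [0.5541, 0.1214, 0.0927]
orientation: [180.0, 0.0, 179.6]
force: [-0.1, 0.6, -4.2]
opening: 0.0115
```

```bash
python3 st.py
```

```text
8.8 [0.5541 0.1214 0.0927] [179.9956   0.0197 179.6478] qv 0.24449414650030385 F [-0.0707  0.6232 -4.2272] M [-0.0076  0.1095  0.0046] 0.011548539458896534
```

No contact yet. I'll step down 1 mm at a time.

Emit:
apply_moves --motion '[[[0,0,-0.1],0],[[0,0,-0.2],0],[[0,0,-0.3],0],[[0,0,-0.3],0],[[0,0,-0.3],0]]'

```text
clock: 9.3
tool_pos: [0.5538, 0.1213, 0.0896]
orientation: [-180.0, -0.0, 179.6]
force: [-0.0, -0.0, -3.5]
opening: 0.0118
```

Emit:
apply_moves --motion '[[[0,0,-0.1],0],[[0,0,-0.15],0],[[0,0,-0.2],0],[[0,0,-0.2],0],[[0,0,-0.2],0]]'

```text
clock: 9.8
tool_pos: [0.5538, 0.1213, 0.0875]
orientation: [-180.0, -0.0, 179.6]
force: [-0.7, 0.3, -3.3]
opening: 0.0119
```

```bash
python3 st.py
```

```text
9.8 [0.5538 0.1213 0.0875] [-179.9968   -0.0046  179.6423] qv 0.06946892879488414 F [-0.7375  0.3032 -3.2696] M [0.0437 0.0925 0.0215] 0.011891473017725078
```

Emit:
apply_moves --motion '[[[0,0,-0.05],0],[[0,0,-0.1],0],[[0,0,-0.1],0],[[0,0,-0.1],0]]'

```text
clock: 10.2
tool_pos: [0.5541, 0.1214, 0.0867]
orientation: [180.0, 0.0, 179.6]
force: [0.8, -0.2, -2.9]
opening: 0.0119
```

Emit:
apply_moves --motion '[[[0,0,-0.05],0],[[0,0,-0.1],0],[[0,0,-0.1],0],[[0,0,-0.1],0]]'

```text
clock: 10.6
tool_pos: [0.5542, 0.1214, 0.0858]
orientation: [180.0, 0.0, 179.6]
force: [1.5, -1.0, -0.7]
opening: 0.0118
```

```bash
python3 st.py
```

```text
10.6 [0.5542 0.1214 0.0858] [179.9887   0.0351 179.6487] qv 0.10516372886922104 F [ 1.5263 -0.9659 -0.6635] M [-0.0308 -0.2062 -0.0129] 0.01182602160411791
```

Emit:
apply_moves --motion '[[[0.03,-0.02,0],0],[[0.05,-0.03,-0.05],0],[[0.05,-0.03,-0.1],0],[[0.05,-0.03,-0.1],0],[[0.05,-0.03,-0.1],0]]'

```text
clock: 11.1
tool_pos: [0.5544, 0.1211, 0.0847]
orientation: [180.0, 0.0, 179.6]
force: [-0.8, 2.5, 2.2]
opening: 0.0118
```

```bash
python3 st.py
```

```text
11.1 [0.5544 0.1211 0.0847] [179.9878   0.0118 179.6456] qv 0.10476533589650205 F [-0.8472  2.4868  2.1853] M [ 0.7354  0.5833 -0.0246] 0.011770368624725134
```

Emit:
apply_moves --motion '[[[-0.01,0.02,0],0],[[-0.01,0.02,-0.05],0],[[-0.01,0.02,-0.1],0],[[-0.01,0.02,-0.1],0],[[-0.01,0.02,-0.1],0]]'

```text
clock: 11.6
tool_pos: [0.5544, 0.1212, 0.0838]
orientation: [180.0, 0.0, 179.6]
force: [-2.1, 1.3, 5.7]
opening: 0.012
```

```bash
python3 st.py;  python3 - <<'E'
from h import *
for n in("scene","side"):
  im,W=snap(n,n+"3")
  c=im[130:240,330:450] if n=="scene" else im[150:280,200:340]
  cv2.imwrite(f"pics/{n}3z.png",np.clip(cv2.resize(c,None,fx=5,fy=5,interpolation=cv2.INTER_CUBIC)*1.6,0,255).astype(np.uint8)[:600,:800])
  # disc top plane & dock deck
  z=W[...,2]
  near=(np.hypot(W[...,0]-.5534,W[...,1]-.1211)<.051)&(z>.056)&(z<.072)
  q=W[near]; A=np.c_[q[:,:2]-[.5534,.1211],np.ones(len(q))]
  s=np.linalg.lstsq(A,q[:,2],rcond=None)[0]
  r=q[:,2]-A@s;k=abs(r)<.003;s=np.linalg.lstsq(A[k],q[k,2],rcond=None)[0]
  print(n,len(q),"disc plane tilt x,y deg",np.degrees(s[:2]),"z",s[2])
E
```

```text
11.6 [0.5544 0.1212 0.0838] [179.9972   0.0208 179.6454] qv 0.15493311692636258 F [-2.0975  1.2519  5.7424] M [ 0.4802  0.749  -0.0559] 0.012012315057870747
scene 383 disc plane tilt x,y deg [-0.12540477 -0.08457929] z 0.06141945236470532
side 574 disc plane tilt x,y deg [ 0.27900508 -0.18739868] z 0.061984127086677075
```

View pics/side3z.png

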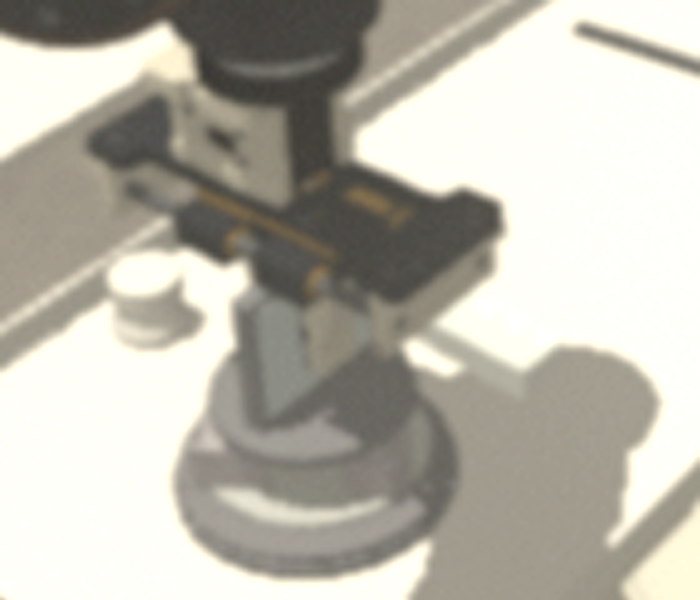

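View pics/scene3z.png

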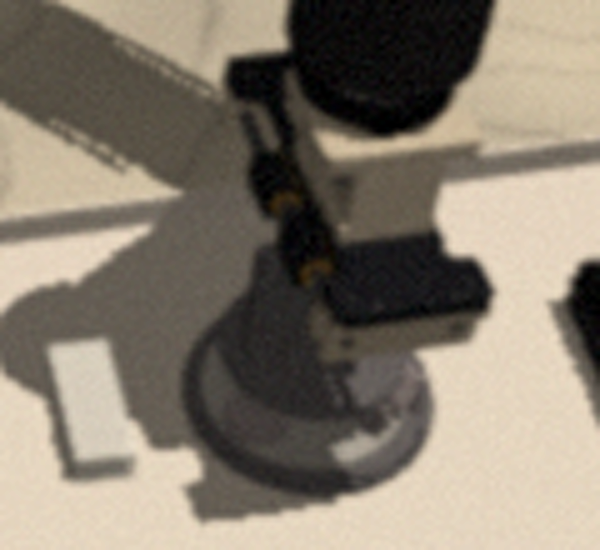

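Emit:
apply_moves --motion '[[[-0.03,0.02,0],0],[[-0.03,0.02,-0.03],0],[[-0.03,0.02,-0.03],0],[[-0.03,0.02,-0.03],0]]'

```text
clock: 12.1
tool_pos: [0.5544, 0.1213, 0.0837]
orientation: [-180.0, 0.0, 179.7]
force: [-0.9, 0.4, 6.3]
opening: 0.0122
```

```bash
python3 st.py
```

```text
12.1 [0.5544 0.1213 0.0837] [-179.9969    0.0452  179.6532] qv 0.06800007036598756 F [-0.946   0.3752  6.2999] M [ 0.1206  0.486  -0.013 ] 0.012207023402617766
```

Emit:
apply_moves --motion '[[[-0.02,0.01,-0.02],0],[[-0.02,0.01,-0.02],0],[[-0.02,0.01,-0.02],0],[[-0.02,0.01,-0.02],0],[[-0.02,0.01,-0.02],0],[[-0.02,0.01,-0.02],0],[[-0.02,0.01,-0.02],0],[[-0.02,0.01,-0.02],0],[[-0.02,0.01,-0.02],0],[[-0.02,0.01,-0.02],0]]'

```text
clock: 13.1
tool_pos: [0.5543, 0.1213, 0.0836]
orientation: [-180.0, 0.1, 179.7]
force: [0.6, -0.2, 5.6]
opening: 0.0119
```

```bash
python3 st.py
```

```text
13.1 [0.5543 0.1213 0.0836] [-179.9927    0.0589  179.6568] qv 0.084979555432054 F [ 0.555  -0.1905  5.5743] M [-0.1485  0.3241 -0.012 ] 0.011905889654594591
```

Emit:
apply_moves --motion '[[[0,0,0],0],[[0,0,0],0],[[0,0,0.05],0],[[0,0,0.1],0],[[0,0,0.15],0],[[0,0,0.15],0],[[0,0,0.15],0]]'

```text
clock: 13.8
tool_pos: [0.5542, 0.1214, 0.0847]
orientation: [-180.0, 0.0, 179.6]
force: [2.5, -1.5, 2.5]
opening: 0.0119
```

```bash
python3 st.py
```

```text
13.8 [0.5542 0.1214 0.0847] [-179.9979    0.0401  179.65  ] qv 0.09338620353108365 F [ 2.4943 -1.4903  2.4582] M [-0.7218 -0.9615 -0.0333] 0.011930752488702945
```

Emit:
apply_moves --motion '[[[0.02,-0.01,0],0],[[0.02,-0.01,0],0],[[0.02,-0.01,0],0],[[0.02,-0.01,0],0]]'

```text
clock: 14.2
tool_pos: [0.5542, 0.1214, 0.0846]
orientation: [180.0, 0.0, 179.6]
force: [2.5, -1.7, 3.2]
opening: 0.0119
```

Emit:
apply_moves --motion '[[[0,0,0],0],[[0,0,0],0],[[0,0,0],0],[[0,0,0],0],[[0,0,0],0],[[0,0,0],0],[[0,0,0],0]]' --hand 6

```text
clock: 14.9
tool_pos: [0.5539, 0.1213, 0.0845]
orientation: [-180.0, -0.0, 179.6]
force: [0.0, -0.2, -0.7]
opening: 0.0584
```

```bash
python3 st.py
```

```text
14.9 [0.5539 0.1213 0.0845] [-179.9973   -0.0087  179.6406] qv 0.1185322954823301 F [ 0.0447 -0.2056 -0.7331] M [-0.0166  0.0507  0.0108] 0.058396328362793376
```

Released, and the tool force is about zero. I'll go straight up, then move aside to look.

Emit:
apply_moves --motion '[[[0,0,1],0],[[0,0,3],0],[[0,0,6],0],[[0,0,10],0],[[0,0,14],0],[[0,3,17],0],[[0,6,17],0],[[0,8,17],0],[[0,8,17],0],[[0,8,17],0]]'

```text
clock: 15.9
tool_pos: [0.5534, 0.2014, 0.2538]
orientation: [-179.9, -0.1, 179.7]
force: [-0.4, -1.0, 0.1]
opening: 0.06
```

```bash
python3 st.py; python3 - <<'E'
from h import *
np.set_printoptions(suppress=True,precision=4)
def circ(q):
  h=cv2.convexHull((q[:,:2]*1000).astype(np.float32)).reshape(-1,2)
  A=np.c_[2*h,np.ones(len(h))];s=np.linalg.lstsq(A,(h**2).sum(1),rcond=None)[0]
  return s[:2],np.sqrt(s[2]+s[0]**2+s[1]**2)
for n in("wrist","scene","side"):
  im,W=snap(n,n+"9"); z=W[...,2]
  near=np.hypot(W[...,0]-.5534,W[...,1]-.1211)<.085
  q=W[near&(z>.055)&(z<.07)]
  print(n,"disc",circ(q),"z",np.median(q[:,2]))
  A=np.c_[q[:,:2]-[.5534,.1211],np.ones(len(q))];s=np.linalg.lstsq(A,q[:,2],rcond=None)[0]
  k=abs(q[:,2]-A@s)<.003;s=np.linalg.lstsq(A[k],q[k,2],rcond=None)[0];print(" tilt deg",np.degrees(s[:2]),"z",s[2])
  q=W[near&(z>.134)&(z<.15)]
  if len(q)>20: print(" top",np.median(q[:,2]),cv2.minAreaRect((q[:,:2]*1000).astype(np.float32)))
  print(" dock",circ(W[near&(z>.015)&(z<.03)]),"deck z",np.median(z[near&(z>.015)&(z<.03)]))
im=cv2.imread("pics/wrist9.png")
cv2.imwrite("pics/w9z.png",cv2.resize(im[0:260,160:480],None,fx=2.4,fy=2.4,interpolation=cv2.INTER_CUBIC))
c=cv2.imread("pics/side9.png")[150:280,200:340]
cv2.imwrite("pics/s9z.png",np.clip(cv2.resize(c,None,fx=4.5,fy=4.5,interpolation=cv2.INTER_CUBIC)*1.6,0,255).astype(np.uint8))
E
```

```text
15.9 [0.5534 0.2014 0.2538] [-179.938    -0.0862  179.6987] qv 0.9567385363557621 F [-0.388  -1.0331  0.1297] M [0.0023 0.1693 0.035 ] 0.06003383902353073
wrist disc (array([553.2097, 120.9531]), np.float64(51.66089305530835)) z 0.06372628131966723
 tilt deg [-0.3481 -0.0479] z 0.06371358594764305
 top 0.14156463167795896 ((553.2202758789062, 120.97096252441406), (83.47418975830078, 12.414212226867676), 89.27865600585938)
 dock (array([548.8583, 126.8334]), np.float64(70.71697087524556)) deck z 0.022327627717023235
scene disc (array([556.4035, 120.5213]), np.float64(51.066419440744426)) z 0.06264862725711012
 tilt deg [-0.7857  0.1619] z 0.06303849826606846
 top 0.1400127242765153 ((556.7969970703125, 120.67410278320312), (82.99700927734375, 14.230539321899414), 89.63992309570312)
 dock (array([552.9748, 126.1411]), np.float64(70.45731290981125)) deck z 0.02289511548663714
side disc (array([554.282 , 122.4694]), np.float64(52.04543196213984)) z 0.0634242918934691
 tilt deg [ 0.108  -0.4285] z 0.06348638548897897
 top 0.14041205061109208 ((554.2178344726562, 123.22811889648438), (83.42456817626953, 14.622578620910645), 88.5073013305664)
 dock (array([549.4054, 128.7912]), np.float64(69.94141246653763)) deck z 0.022815453350447212
```

View pics/w9z.png

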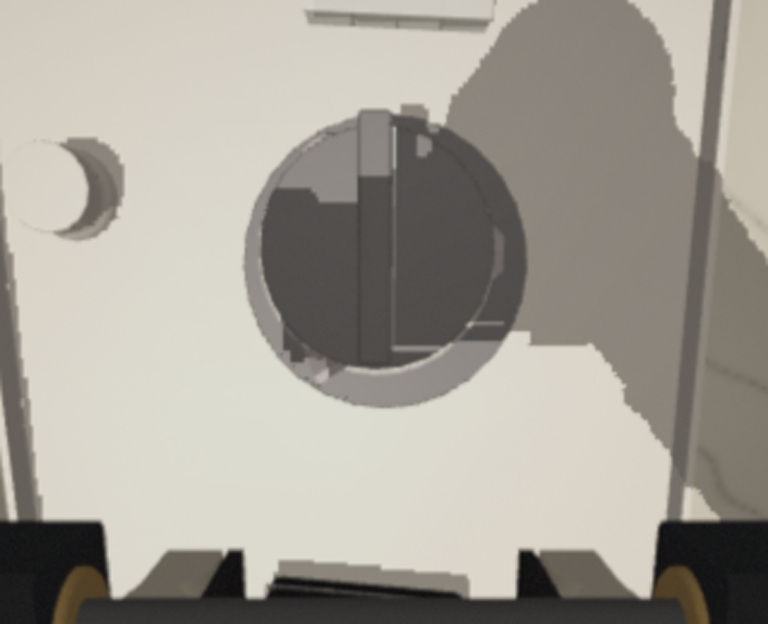

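View pics/s9z.png

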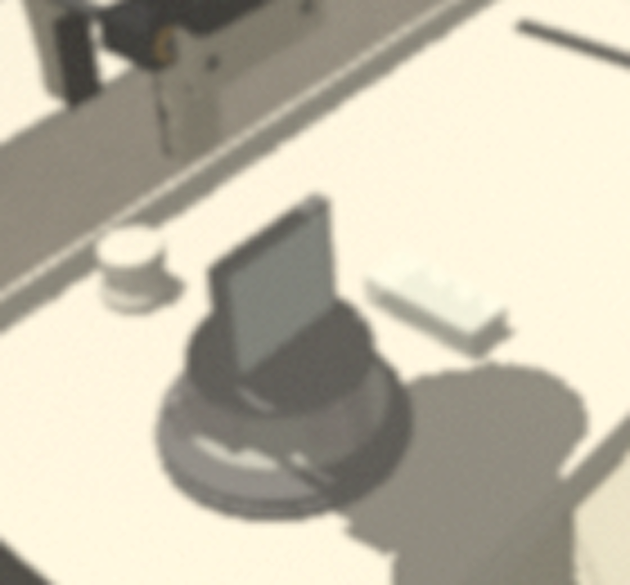

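The mirror's centre is at (553.2,121.0) mm against the expected (553.4,121.1). It is level, its height agrees, and the glass faces the dock's front.

```bash
python3 - <<'E'
from plant import ctrl
print(ctrl.close_job())
E
```

```text
the job is handed in; nothing more can be done
None
```

I set the grey mirror on its dock, feet in the seats, pressed it down, let go of it and handed the job in at about 16 s of the 64 s allowed. No verdict was reported.

- **Finding the seats:** the wrist view put the seat set's middle 7.0 mm off the dock's centre, matching the 7 mm stated. The mirror's glass already faced the dock's front side, so only a 1° turn was needed.
- **Seating:** I lowered the mirror in 1–3 mm steps and nudged it by tenths of a millimetre until the sideways force was nearly zero. I then held it down with about 10 N for over a second (measured force plus the weight, about 4 N). Before letting go I eased the press to about 6.5 N.
- **Final checks:**
  - The mirror's centre is within 0.3 mm of the measured seat centre, and about 7.3 mm from the dock centre against the 12 mm limit.
  - Its yaw matches the dock's to within about half a degree.
  - The disc's top is at 63.7 mm against about 64 mm expected.
  - Tilt reads 0.35° from the wrist camera and 0.4–0.8° from the other two, which are coarser.
  - The gripper is clear of everything.
- **Disagreements:** the fixed cameras differ from the wrist camera by 1–4 mm in absolute position, but all three agree on where the mirror sits relative to the dock. While unloading, 2–3 N of sideways force came back, and it went when I let go.
- **Not checked directly:** the ball feet are hidden under the disc, so I judged them home from the disc's height, level and position. I did not re-measure the other things in the tray at the end; no move came near them.

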